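Bring the long roller out of the short-opening tray and hold it over the mat

ROBOT

A 6-joint arm with a two-finger parallel gripper is mounted at the origin on the work surface. World frame = base frame: x ahead of the robot, y to its left, z up, the work surface at z = 0. Lengths are in m, angles in rad, forces in N, time in s.
With the tool pointing down it reaches from about 0.35 to 1 m from the base axis. Payload 7.1 kg.
Tool frame: the origin (TCP) lies between the finger pads; the fingertips stand 22 mm ahead of it and the grasp point (between the pads) lies 3 mm ahead of it; z points along the fingers, y is the line along which they close (so a half turn about z gives the same grasp; the last joint's range is limited). The gripper opens to 85 mm and grips with 20 to 120 N. Pads are 22 mm wide; open, the fingers measure 114 mm over their backs; the gripper's body (76 mm by 85 mm) begins 54 mm behind the grasp point. The pads swing forward as they close: fully open they stand 13 mm farther back than shut.
Start: joints at [1.197, 0.423, 1.63, -0, 1.089, -0.019], TCP at [0.217, 0.586, 0.224] pointing down, gripper open.
Joint ranges: [-3, 3], [-0.9, 2.11], [0.09, 2.58], [-1.31, 4.45], [0.11, 2.69], [-2.54, 2.54]. Speed limits (rad/s): [2.39, 2.39, 3.01, 3.14, 3.14, 3.14].

INTERFACE

Orientations are given as a rotation vector (axis times angle).
In Python, from rig import manip gives the robot as it stands. The module is installed in compiled form; this text tells all that it offers. Calls block until the motion is done:
- manip.move_to(position, orientation): joint-space move of the TCP to a pose.
- manip.servo_line(position, orientation=None, rate=0.15): straight line of the TCP; orientation=None keeps the orientation; rate is the mean speed in m/s.
- manip.set_joints(angles): joint-space move.
- manip.command_gripper(opening, f_grip=None): finger opening in m; f_grip is the grip in N (None keeps the last); returns when the fingers have stopped.
- manip.hold(seconds).
- manip.solve_ik(position, orientation): joint angles nearest the present ones, or None.
- manip.camera(name): name is "scene" or "top"; returns a dict with "image" (480x640x3 uint8, red, green, blue), "fx", "fy", "cx", "cy" (pixels), "k1" (the pictures are not rectified: a ray, as slopes to the right and down, at radius r is drawn at 1 + k1 r^2 times it, then the intrinsics apply), "cam_to_world" (4x4, takes a point from camera to world coordinates). Camera axes: x right, y down, z forward; pixel columns grow to the right and rows downward; lengths in m; the calibration is good to about 2 mm. A picture is of the moment at which its call begins. There is no depth.
A pose or a line that the arm cannot do raises manip.IKError and nothing moves.
- manip.sign_off(): hands the job in; it is judged then, once.
Readings, each from a call of its own:
- manip.get_time(): time.
- manip.get_joint_positions(): joint angles.
- manip.get_joint_vel(): joint speeds.
- manip.get_tau(): joint torques, N m.
- manip.get_position(): TCP position.
- manip.get_ee_rot(): TCP orientation.
- manip.get_contact_force(): force on the tool from outside, world axes, zero at the start.
- manip.get_torque(): the same for the moment, N m.
- manip.get_width(): finger opening in m.
- manip.get_grip_force(): force on a finger pad.
Only numpy, scipy, OpenCV 4.12 (cv2) and the standard library are available. Lean on these libraries where they do the work, as an engineer would, in place of code of your own. Each camera call takes 0.05 s, during which the arm holds its last target. There are 200 camera calls.

TASK

The turntable mat lying on the cabinet top wants rolling clean. Pull the tray of the small steel case out to its stop and leave it there, then take out the long roller: it is longer than the opening, so tip its front end up and draw it out on the slant, front end first, without levering it hard against the case or disturbing the other things standing about. Finish still gripping the roller, holding it level and still over the middle of the mat, about 10 cm above it.

Things in the scene. Friction and masses are not known exactly. Their poses are not given: they have to be found in the camera images.
- case: Grey steel card-file case, fixed on the work surface: 300 mm long (its x), 172 wide (its y), 84 high. Origin: centre of its underside; z up. The open front faces its own -x and the tray slides out along -x. The 4 mm top sheet ends 150 mm ahead of the origin, underside 80 mm above the work surface; it still covers the rear of the tray when that is out.
- tray (a joint): How far the shallow steel tray is pulled out of the case, m: 0 shut, 0.125 at its stop. It starts shut or up to 12 mm out, slides with about 2 N of friction and stays where it is left. Inside: floor 14 mm above the work surface, 150 mm wide, 281 mm long; side walls reach 57 mm above the work surface.
- tray_handle (a point): Middle of the tray's steel bow handle: a level round bar 10 mm thick, 100 mm long, across the front (along the case's y), its centre 42 mm ahead of the front panel's outer face and 46 mm above the work surface. It moves with the tray and is free to be gripped from above.
- tray_front (a point): Middle of the upper inner edge of the tray's 4 mm front panel, 66 mm above the work surface; it moves with the tray. The handle's bar is 46 mm ahead of it. At the stop, the uncovered opening from this edge back to the edge of the case's top sheet is 126 mm long.
- roller: Loose roller, 240 mm long, about 0.2 kg, lying on the tray's floor along the case's x, hidden until the tray is out. Black silicone barrel 28 mm thick, 120 mm long; a beech grip 18 mm thick, 60 mm long at each end. Origin: its centre, on its axis (14 mm above the tray's floor as it lies). Own x along its length, -x towards the tray's front; it may roll, so y and z point anywhere.
- roller_front_end (a point): The tip of the roller's grip at the end towards the tray's front panel, on its axis, 120 mm from the centre (own -x). It starts 6 to 26 mm behind the inner face of the front panel.
- roller_rear_end (a point): The tip of the roller's other grip, on its axis, 120 mm from the centre (own +x), under the case's top at the start and still under it when the tray is out.
- mat: Black silicone turntable mat, a disc 296 mm in diameter and 3 mm thick, lying flat and fixed on the work surface. Origin: centre of its underside.
- mat_center (a point): Middle of the mat's upper face, 3 mm above the work surface.
- coaster: Round glass coaster 96 mm in diameter, 7 mm thick, with the cup on it; leave alone. Origin: centre of its underside.
- cup: Stainless steel cup 72 mm in diameter, 85 mm high, standing on the coaster; leave alone. Origin: centre of its underside.
- adapter: Orange plastic record adapter, a disc 38 mm in diameter and 9 mm high, lying on top of the case towards the back; leave alone. Origin: centre of its underside.
- brush: Record brush with a dark wooden back, 48 by 130 by 30 mm high; leave alone. Origin: centre of its underside.
- spray: Clear plastic bottle 52 mm in diameter, 140 mm high, standing upright; leave alone. Origin: centre of its underside.

How it is judged:
By the outcome, as a careful person would: the job done as asked, in the order asked, and still so for the second after the job is handed in, while the arm keeps its last pose, push and grip.
It also fails if it takes over 59 s, if anything falls off the work surface, if the arm or the gripper's body presses on something with over 40 N, if the wrist force passes 120 N, or if a joint passes its speed limit or range.

## Working session

There is one attempt and no reset: what is moved stays moved. The work goes in short steps, each a Python script; the robot and the scene stay as the last script left them, time stands still between calls to the robot, and variables do not carry over. Pictures are saved under pics/ and viewed, at most 10 in all, crops included, and the job is handed in when it is done.

```bash
mkdir -p pics; cat > h.py <<'E'
import numpy as np, cv2
from rig import manip
from scipy.spatial.transform import Rotation as R
def snap(name,f):
    c=manip.camera(name); cv2.imwrite('pics/'+f,c['image'][:,:,::-1]); return c
def px2w(c,u,v,z):
    d=np.array([(u-c['cx'])/c['fx'],(v-c['cy'])/c['fy']]); s=d.copy()
    for _ in range(20): s=d/(1+c['k1']*(s@s))
    T=np.array(c['cam_to_world']); r=T[:3,:3]@np.array([*s,1]); o=T[:3,3]
    return o+r*(z-o[2])/r[2]
def w2px(c,p):
    T=np.array(c['cam_to_world']); q=T[:3,:3].T@(np.array(p)-T[:3,3]); s=q[:2]/q[2]
    s=s*(1+c['k1']*(s@s)); return np.array([c['fx']*s[0]+c['cx'],c['fy']*s[1]+c['cy']])
E
python3 - <<'E'
from h import *
import pickle
for n in('top','scene'):
    c=snap(n,n+'0.png'); print(n,c['fx'],c['cx'],c['cy'],c['k1'],np.round(c['cam_to_world'],3).tolist()); pickle.dump(c,open(n+'0.pkl','wb'))
print(manip.get_time(),manip.get_ee_rot(),manip.get_width())
E
```

```text
top 576.6470552764483 320.5894300528999 240.20780514594327 -0.01689658292086053 [[0.008, -0.996, 0.086, 0.512], [-1.0, -0.009, -0.013, 0.098], [0.013, -0.086, -0.996, 1.292], [0.0, 0.0, 0.0, 1.0]]
scene 518.2730104053323 331.35235274639496 237.69944928772824 -0.08416836096118273 [[-0.309, 0.577, -0.756, 1.435], [0.951, 0.173, -0.257, 0.365], [-0.018, -0.799, -0.602, 0.764], [0.0, 0.0, 0.0, 1.0]]
0.1 [-5.54338595e-01 -3.09199252e+00  2.18624092e-03] 0.08562823157889918
```

View pics/top0.png

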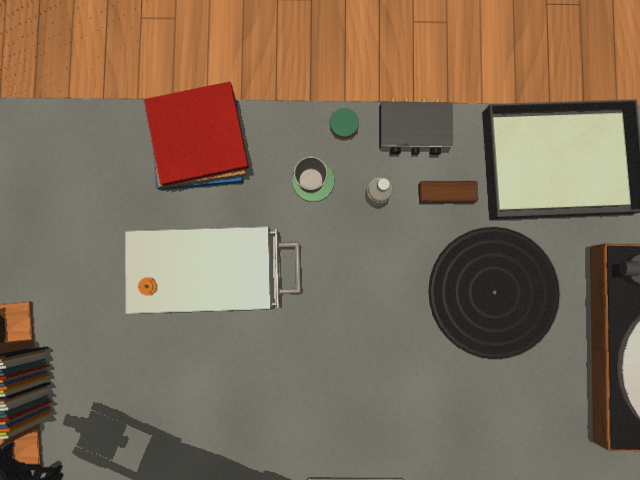

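View pics/scene0.png

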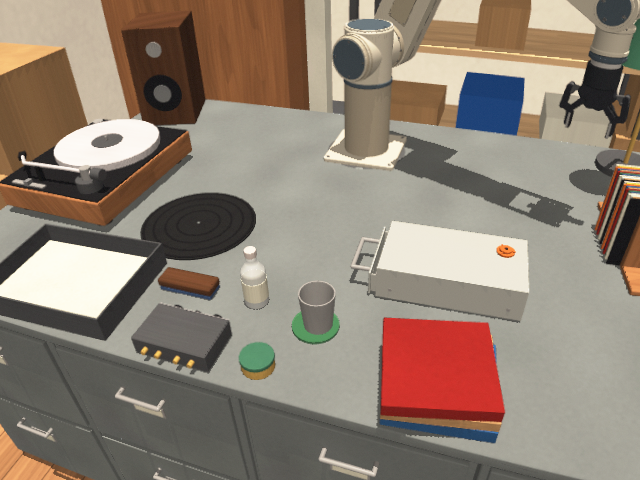

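The top view shows the case top's corners at about (125,232), (268,228), (271,310) and (126,313). The handle bar is near x=298, rows 243–293, and the mat is centred at (495,292). The scene view agrees: the case front faces the mat, with the cup and bottle off to the side.

```bash
python3 - <<'E'
from h import *
import pickle
c=pickle.load(open('top0.pkl','rb')); im=c['image'].astype(int)
m=((im.min(2)>195)).astype(np.uint8); m[:,:110]=0;m[:,330:]=0;m[:215]=0;m[330:]=0
n,l,s,ce=cv2.connectedComponentsWithStats(m); i=1+s[1:,4].argmax(); print(s[i])
pts=np.argwhere(l==i)[:,::-1]
W=np.array([px2w(c,u,v,.084)[:2] for u,v in pts]).astype(np.float32)
r=cv2.minAreaRect(W); b=cv2.boxPoints(r); print('rect',r,b.round(3).tolist())
for n2,(u,v,z) in dict(bar1=(299,245,.046),bar2=(299,291,.046),barm=(298,268,.046),cornF1=(268,228,.084),cornF2=(271,309,.084),spraytop=(383,184,.14),cup=(311,170,.085)).items(): print(n2,px2w(c,u,v,z).round(3))
k=(im.max(2)<60).astype(np.uint8); k[:,:420]=0;k[:,570:]=0;k[:222]=0;k[365:]=0
n,l,s,ce=cv2.connectedComponentsWithStats(k); i=1+s[1:,4].argmax(); print(s[i])
W=np.array([px2w(c,u,v,.003)[:2] for v,u in np.argwhere(l==i)]).astype(np.float32); print('mat',cv2.minEnclosingCircle(W), px2w(c,494.5,292,.003).round(3))
cr=c['image'][215:325,255:315,::-1]; cv2.imwrite('pics/crop0.png',cv2.resize(cr,None,fx=5,fy=5,interpolation=cv2.INTER_CUBIC))
E
```

```text
[268 259   1  16  16]
rect ((0.5601673722267151, 0.19169850647449493), (0.03137398511171341, 3.2031675800681114e-07), 0.9082921147346497) [[0.5440000295639038, 0.19099999964237213], [0.5440000295639038, 0.19099999964237213], [0.5759999752044678, 0.19200000166893005], [0.5759999752044678, 0.19200000166893005]]
bar1 [0.609 0.128 0.046]
bar2 [0.51  0.127 0.046]
barm [0.559 0.13  0.046]
cornF1 [0.641 0.193 0.084]
cornF2 [0.472 0.184 0.084]
spraytop [ 0.727 -0.043  0.14 ]
cup [0.766 0.104 0.085]
[  428   227   131   132 13155]
mat ((0.5107849836349487, -0.307092547416687), 0.14760251343250275) [ 0.511 -0.309  0.003]
```

View pics/crop0.png

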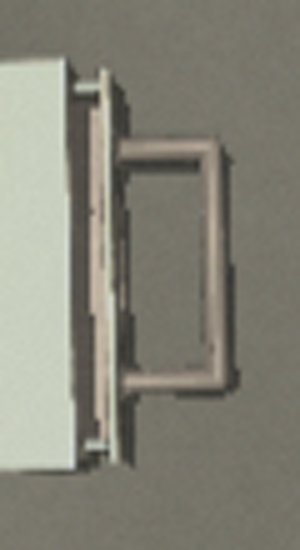

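The crop shows the bar running from about (297.6,243.5) to (299.9,291), the sheet's front edge from (268.4,226.8) to (270.2,308.6), and the tray slightly out.

```bash
python3 - <<'E'
from h import *
import pickle
c=pickle.load(open('top0.pkl','rb')); g=cv2.cvtColor(c['image'],cv2.COLOR_RGB2GRAY)
m=(g>175).astype(np.uint8); m[:,:110]=0;m[:,273:]=0;m[:215]=0;m[330:]=0
m=cv2.morphologyEx(m,cv2.MORPH_OPEN,np.ones((5,5)))
print(g[270,120:130],g[270,264:280],m.sum())
W=np.array([px2w(c,u,v,.084)[:2] for v,u in np.argwhere(m)]).astype(np.float32); r=cv2.minAreaRect(W); print(r)
p=cv2.boxPoints(r); print(p.round(4).tolist())
for u,v,z in((297.6,243.5,.046),(299.9,291,.046),(268.4,226.8,.084),(270.2,308.6,.084),(276,229,.066),(278.2,307,.066)): print(px2w(c,u,v,z).round(4))
E
```

```text
[116 116 117 116 116 167 195 196 195 194] [202 202 202 202 205  99  84  84  82 173 180 180 197 138  74  94] 11286
((0.5523728728294373, 0.33950483798980713), (0.1707533597946167, 0.29736605286598206), 2.2945616245269775)
[[0.4611000120639801, 0.4846999943256378], [0.4729999899864197, 0.1875], [0.6435999870300293, 0.19439999759197235], [0.6316999793052673, 0.49149999022483826]]
[0.612  0.1314 0.046 ]
[0.5096 0.1253 0.046 ]
[0.6437 0.1922 0.084 ]
[0.4727 0.1857 0.084 ]
[0.6411 0.1773 0.066 ]
[0.4756 0.1702 0.066 ]
```

```bash
cat >> h.py <<'E'
a=np.array([-0.040,0.9992,0]); a/=np.linalg.norm(a); up=np.array([0,0,1.]); lat=np.array([a[1],-a[0],0])
C=np.array([0.5524,0.3395,0]); MAT=np.array([0.511,-0.308,0.003])
def P(s,z): return C-a*s+up*z          # point s ahead of case origin
def rv(y,z=-up): return R.from_matrix(np.c_[np.cross(y,z),y,z]).as_rotvec()
E
python3 - <<'E'
from h import *
best=min(((abs(j[5]),sg) for sg in(1,-1) for j in [manip.solve_ik(P(.211,.12),rv(sg*a))] if j is not None)); print(best)
o=rv(best[1]*a)
for sg in(1,-1): print(sg,manip.solve_ik(P(.236,.05),rv(sg*lat)))
manip.command_gripper(.034,40)
manip.move_to(P(.211,.16),o)
manip.servo_line(P(.211,.046+.003),o,rate=.12)
print(manip.get_time(),manip.get_contact_force(),manip.get_position())
manip.command_gripper(.0,60)
print(manip.get_width(),manip.get_grip_force(),manip.get_contact_force())
for s in (.25,.29,.312,.318,.321,.324,.327,.330):
    manip.servo_line(P(s,.049),o,rate=.08 if s<.313 else .03); manip.hold(.1)
    f=manip.get_contact_force(); print(s,f.round(1),(C-manip.get_position())@a)
    if s>.312 and f@a>12: break
print(manip.get_time()); snap('top','top1.png')
E
```

```text
(np.float64(1.4059702757632464), 1)
1 [ 1.61668691e-01  5.96885967e-01  1.84090797e+00 -4.44089210e-16
  7.03798712e-01  1.21658030e-01]
-1 None
3.7917 [-0.12103912  0.3561169   0.05750863] [0.56141981 0.12880857 0.0496389 ]
-0.0004010783356006242 0.0 [-0.14762138  0.12966118  1.15970883]
0.25 [-0.   1.1  0.7] 0.24985241708622588
0.29 [ 0.6 -0.9  0.4] 0.28989027458729333
0.312 [-0.1 -0.2 -0. ] 0.31210886586342657
0.318 [0.2 0.1 0.3] 0.31796841920543223
0.321 [-0.1  0.8 -0.4] 0.3210157172925601
0.324 [ 0.5 -0.7 -0.5] 0.3240653879051753
0.327 [ 0.4 -0.1 -0.2] 0.3270364076624959
0.33 [-0.5  0.1 -0.4] 0.3300658060781976
8.075
```

View pics/top1.png

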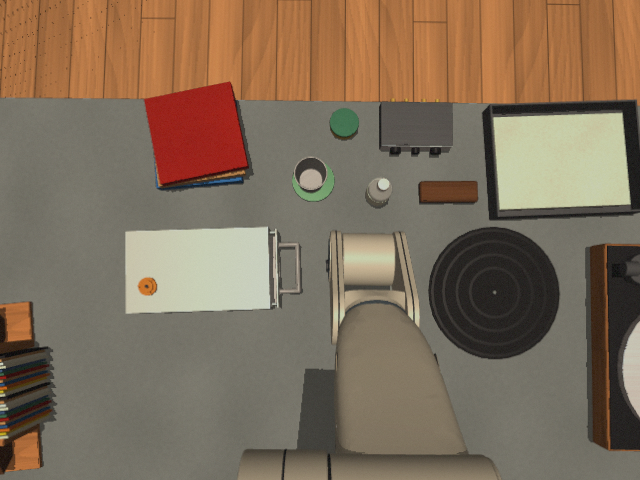

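The tray has not moved: the bar is still at about (298,268), so the gripper closed on nothing. I'll check the handle measurement against the scene camera.

```bash
python3 - <<'E'
from h import *
import pickle
c=snap('scene','scene1.png')
im=c['image'][:,:,::-1].copy()
p=manip.get_position(); print(p)
for q,col in((P(.211,.046),(0,0,255)),(P(.211,.046)+lat*.05,(0,0,255)),(P(.211,.046)-lat*.05,(0,0,255)),(P(.15,.084)+lat*.086,(255,0,0)),(P(.15,.084)-lat*.086,(255,0,0)),(P(-.15,.084)+lat*.086,(255,0,0)),(P(-.15,0)+lat*.086,(255,0,0)),(p,(0,255,0)),(p-up*.022,(0,255,0)),(MAT,(0,255,255))):
    u=w2px(c,q); print(u.round(1)); cv2.circle(im,tuple(int(x) for x in u.round()),2,col,-1)
cv2.imwrite('pics/scene1m.png',cv2.resize(im[150:350,130:550],None,fx=1.9,fy=1.9,interpolation=cv2.INTER_CUBIC))
E
```

```text
[0.56560153 0.00976389 0.04900329]
[357.5 250.8]
[352.1 264.8]
[362.5 237.7]
[377.1 266.3]
[392.4 219.3]
[529.8 291.2]
[520.8 321.7]
[306.6 241.7]
[307.  249.3]
[199.2 222. ]
```

View pics/scene1m.png

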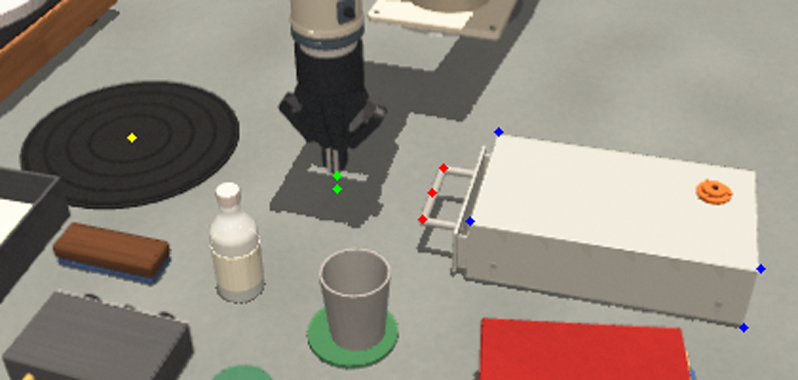

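The bar markers fit well. The fingertips look higher than the TCP marker says they should be, so I'll zoom in.

```bash
python3 - <<'E'
import cv2
im=cv2.imread('pics/scene1.png'); cv2.imwrite('pics/z1.png',cv2.resize(im[190:275,265:355],None,fx=6,fy=6,interpolation=cv2.INTER_NEAREST))
g=cv2.cvtColor(im,cv2.COLOR_BGR2GRAY); print(g[225:262,298:316:2])
E
```

```text
[[ 32  34  35  32  34  34  31  34  36]
 [ 54  33  34  29  33  33  32  37  35]
 [ 77  34  37  47  36  32  33  36  43]
 [ 83  39 108  51  50  33  34  44  76]
 [ 82  39 122  50 110  35  34  46  85]
 [ 82  34 124  43 122  37  36  38  84]
 [ 82  34 127  42 124  46  34  36  83]
 [ 82  34 125  56 125  48  34  37  84]
 [ 82  33 126  59 123  48  33  33  86]
 [ 84  35 112  61 124  48  34  39  85]
 [ 83  38 105  55 124  59  36  46  84]
 [ 84  35 107  72 123  62  34  58  82]
 [ 84  54 105  76 125  63  33  78  85]
 [156 151 113  76 126  60  36  83  84]
 [170 168 141  72 126  72  60  84  85]
 [172 170 144  74 126  98 153 150  85]
 [109 110 162 135 124 122 167 166 156]
 [ 85  86 109 101 106 163 170 168 170]
 [ 85  84  85  84  89 110 109 119 169]
 [ 85  85  85  84  84  84  83  87 111]
 [ 85  86  86  86  86  84  84  85  85]
 [ 86  87  85  85  84  83  83  86  85]
 [ 85  86  85  85  83  85  85  85  85]
 [ 87  85  84  84  86  85  86  85  84]
 [ 87  86  85  85  85  85  86  85  86]
 [ 89  87  85  83  83  84  84  86  85]
 [ 87  86  85  86  86  85  86  86  85]
 [ 86  84  85  85  84  85  87  86  86]
 [ 87  85  85  84  86  83  86  84  84]
 [ 87  85  85  85  84  85  85  85  85]
 [ 88  86  86  83  85  86  85  84  86]
 [ 86  85  84  85  85  88  84  84  84]
 [ 88  84  83  85  85  86  84  85  84]
 [ 85  85  85  83  87  85  86  85  84]
 [ 85  84  84  86  87  84  87  85  85]
 [ 86  86  86  85  85  85  83  84  86]
 [ 86  87  87  86  85  84  84  82  84]]
```

View pics/z1.png

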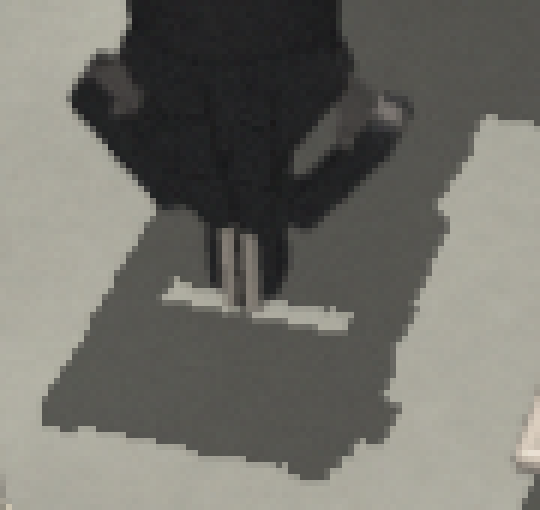

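The pads' tips are at (306.5,241.5), right where the TCP projects, so the real fingertips stand about 22 mm less far ahead than stated. I'll confirm that with a gentle touch on the bare surface here.

```bash
python3 - <<'E'
from h import *
o=rv(a); p=manip.get_position(); f0=manip.get_contact_force()[2]
for z in np.r_[.03,.024,np.arange(.022,-.008,-.002)]:
    manip.servo_line([p[0],p[1],z],o,rate=.04)
    f=manip.get_contact_force()[2]-f0
    if f>4: break
print(z,f,manip.get_position(),manip.get_time())
manip.servo_line([p[0],p[1],z+.01],o,rate=.1)
E
```

```text
-0.006000000000000026 -0.5010890867325533 [ 0.56548375  0.00974878 -0.00614272] 12.85
```

```bash
python3 - <<'E'
from h import *
o=rv(a); p=manip.get_position(); f0=manip.get_contact_force()[2]
for z in np.arange(-.006,-.03,-.002):
    manip.servo_line([p[0],p[1],z],o,rate=.05)
    f=manip.get_contact_force()[2]-f0
    if f>4: break
q=manip.get_position(); print(z,f,q,manip.get_time(),manip.get_joint_positions())
c=snap('scene','scene2.png'); print(w2px(c,q),w2px(c,[q[0],q[1],0]))
im=c['image'][:,:,::-1]; cv2.imwrite('pics/z2.png',cv2.resize(im[190:275,265:355],None,fx=6,fy=6,interpolation=cv2.INTER_NEAREST))
E
```

```text
-0.008 11.25865358428759 [ 0.56616594  0.00977211 -0.00722374] 13.7 [-3.75299985e-03  6.91233284e-01  1.85613729e+00 -1.82240306e-05
  5.94569412e-01 -1.61455413e+00]
[307.59349152 260.89742016] [307.45283787 258.50737505]
```

View pics/z2.png

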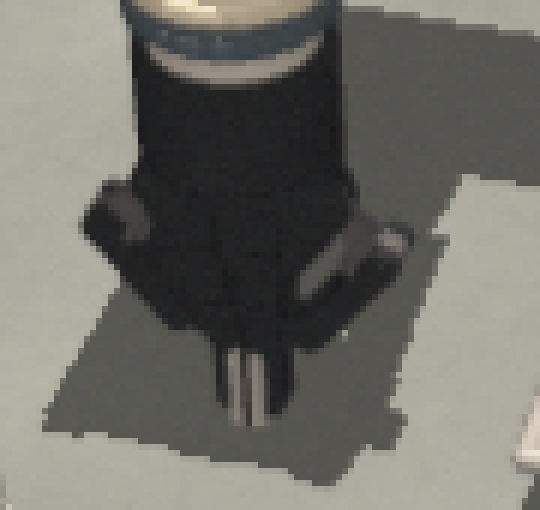

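The touch confirms it: the shut fingertips meet the surface at a reported z of −0.007, and the image shows the tip on the table at (306.5,261). The real grasp point is therefore about 26 mm behind the TCP along the tool axis. I'll correct for that and retry the tray.

```bash
cat >> h.py <<'E'
OFF=.026
def tcp(G,y,z=-up): return np.array(G)+OFF*np.array(z), rv(y,z)
E
python3 - <<'E'
from h import *
def L(s,z,r): manip.servo_line(*tcp(P(s,z),a),rate=r)
p=manip.get_position()
L(.33,.10,.2); manip.command_gripper(.034,60)
L(.211,.10,.2); L(.211,.046,.12)
print(manip.get_time(),manip.get_contact_force())
manip.command_gripper(0,60)
print(manip.get_width(),manip.get_grip_force(),manip.get_contact_force())
if manip.get_width()>.004:
  f0=manip.get_contact_force()
  for s in (.25,.29,.312,.318,.321,.324,.327,.330):
    L(s,.046,.1 if s<.313 else .04); manip.hold(.05)
    f=manip.get_contact_force()-f0; print(s,f.round(1),(C-manip.get_position())@a)
    if s>.312 and f@a>10: break
  print(manip.get_time(),manip.get_width())
E
```

```text
16.075 [ 0.31049956 -0.39321134  0.58210992]
0.007973794545941515 58.72084200382233 [-1.65012356 -0.38995333  5.58888472]
0.25 [ 0.7 -1.8  1.1] 0.250379207609612
0.29 [ 0.9 -0.9  0.2] 0.2904425097265149
0.312 [ 1.8 -2.1 -0.3] 0.31252033554118386
0.318 [ 0.8 -1.4  0.3] 0.31831378529375687
0.321 [ 1.8 -0.2  1. ] 0.3211615543868515
0.324 [1.5 5.1 0.3] 0.32320579270580874
0.327 [ 1.9 24.5  1.3] 0.3233404607089686
19.2833 0.007827769551199008
```

```bash
python3 - <<'E'
from h import *
def L(s,z,r): manip.servo_line(*tcp(P(s,z),a),rate=r)
L(.323,.046,.1); manip.command_gripper(.034,60)
L(.323,.12,.2)
manip.move_to(*tcp(P(.50,.20),lat)); manip.command_gripper(.05)
c=snap('top','top2.png'); print(manip.get_time())
for s,z in((.276,.066),(.15,.084),(.323,.046)): print(w2px(c,P(s,z)))
im=c['image'][:,:,::-1]; cv2.imwrite('pics/z3.png',cv2.resize(im[220:320,255:365],None,fx=6,fy=6,interpolation=cv2.INTER_CUBIC)[:600])
E
```

```text
21.925
[328.93172778 265.82263115]
[268.98097248 267.34573455]
[350.39498927 265.52570224]
```

View pics/z3.png

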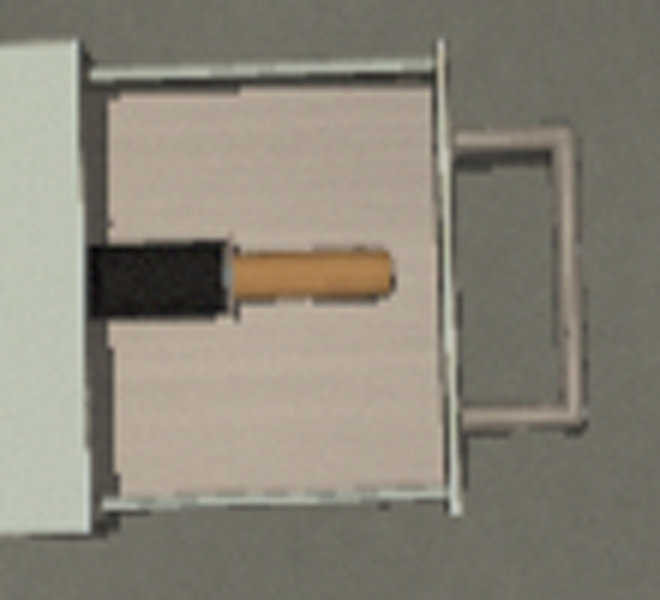

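The tray is out at its stop, with the bar at (350,265.8) as predicted. The roller's front tip is at (320.3,265.7) and its barrel starts at (293.7,266.2).

```bash
python3 - <<'E'
from h import *
c=manip.camera('top')
t=px2w(c,320.3,265.7,.028); b=px2w(c,293.7,266.2,.028); ax=(b-t)/np.linalg.norm(b-t)
st=(C-t)@a; print('tip s',st,'lat',(t-C)@lat,'grip len',np.linalg.norm(b-t),'yaw',np.degrees(ax@lat), 'bar lat',(b-C)@lat)
G=.034
np.save('r.npy',np.r_[t,ax])
sE=st-.24
def pose(th,zE,draw,lift=0):
    d=-a*np.cos(th)+up*np.sin(th); zt=-(up*np.cos(th)+a*np.sin(th))
    E=t+a*.24+up*(zE-.028)+d*draw+up*lift
    return tcp(E+d*(.24-G)-zt*.008,lat,zt)
T=np.radians(13.5)
for q in (pose(0,.028,0),pose(T,.026,0),pose(T,.026,.17)): print(q[0].round(3),manip.solve_ik(*q) is not None)
g=pose(0,.028,0)
manip.move_to(g[0]+up*.10,g[1])
manip.servo_line(*g,rate=.12)
f0=manip.get_contact_force(); print(f0,manip.get_position()-g[0])
manip.command_gripper(.0,100)
print(manip.get_width(),manip.get_grip_force(),manip.get_contact_force()-f0,manip.get_time())
E
```

```text
tip s 0.2582080997472682 lat 0.0024032803271182963 grip len 0.05827105620536039 yaw 0.7128324827395354 bar lat 0.0031282464942552304
[0.564 0.116 0.01 ] True
[0.564 0.117 0.057] True
[ 0.57  -0.048  0.096] True
[ 0.34925732  0.52233249 -0.21784643] [5.62034196e-04 1.43768622e-05 5.63336266e-04]
0.014014297684071217 97.61340066790581 [-0.92485051 -1.24613835  5.89488222] 24.4583
```

```bash
cat >> h.py <<'E'
t=np.load('r.npy')[:3] if __import__('os').path.exists('r.npy') else None
def pose(th,zE,draw):
    d=-a*np.cos(th)+up*np.sin(th); zt=-(up*np.cos(th)+a*np.sin(th))
    return tcp(t+a*.24+up*(zE-.028)+d*draw+d*(.24-.034)-zt*.008,lat,zt)
E
python3 - <<'E'
from h import *
T=np.radians(13.5); f0=manip.get_contact_force()
for k in np.linspace(0,1,5)[1:]:
    manip.servo_line(*pose(T*k,.028-.002*k,0),rate=.06)
    f=manip.get_contact_force()-f0; print(k,f.round(1),manip.get_torque().round(2))
    if np.linalg.norm(f)>12: raise SystemExit('stop')
for dr in (.015,.04):
    manip.servo_line(*pose(T,.026,dr),rate=.06)
    f=manip.get_contact_force()-f0; print(dr,f.round(1),manip.get_torque().round(2))
    if np.linalg.norm(f)>12: break
print(manip.get_time(),manip.get_width())
c=snap('scene','scene4.png')
im=c['image'][:,:,::-1]; cv2.imwrite('pics/z4.png',cv2.resize(im[170:320,280:440],None,fx=4,fy=4,interpolation=cv2.INTER_CUBIC)[:600])
d=-a*np.cos(T)+up*np.sin(T)
for x in (.04,.28): print((w2px(c,t+a*.24-up*.002+d*x)-[280,170])*4)
E
```

```text
0.25 [ 0.6  1.3 -8.4] [-0.1  -0.03  0.  ]
0.5 [ 0.2  0.1 -8.3] [-0.17 -0.04  0.03]
0.75 [ 0.4  1.7 -8.4] [-0.09 -0.    0.03]
1.0 [ 0.1  0.6 -9.6] [-0.03  0.01 -0.02]
0.015 [ 0.7  1.7 -8.8] [-0.02 -0.06 -0.03]
0.04 [ 0.6  0.4 -8.3] [-0.    0.06 -0.02]
26.7917 0.014290523339860249
[583.98796885 385.0837716 ]
[169.54350881 239.10512752]
```

View pics/z4.png

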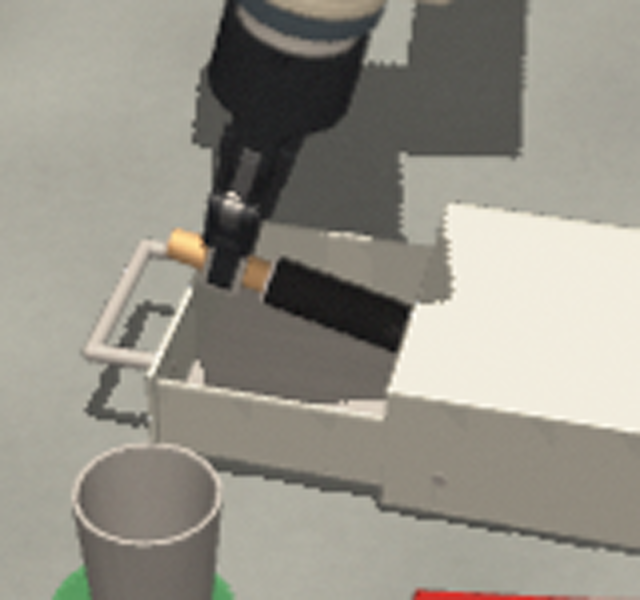

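The roller is tilted as planned: its front tip is at about (178,242) in the crop against (170,239) predicted, and it is clear of both panel and sheet. The external force is just its weight, so I'll carry on drawing.

```bash
python3 - <<'E'
from h import *
T=np.radians(13.5); f0=manip.get_contact_force()
for dr in (.07,.10,.13,.16,.18):
    manip.servo_line(*pose(T,.026,dr),rate=.09)
    f=manip.get_contact_force()-f0; print(dr,f.round(1))
    if np.linalg.norm(f)>10: raise SystemExit('stop')
p,o=pose(T,.026,.18); manip.servo_line(p+up*.10-a*.03,o,rate=.15)
# level above mat, then lower
def over(z): return tcp(MAT*[1,1,0]-a*(.12-.034)+up*(z+.008),lat)
p,o=over(.19); q=manip.get_position(); 
manip.servo_line(p,o,rate=.2)
manip.servo_line(*over(.103),rate=.1); manip.hold(.5)
print(manip.get_time(),manip.get_contact_force(),manip.get_position()-over(.103)[0],manip.get_width(),manip.get_grip_force())
import pickle
for n in('scene','top'):
    c=snap(n,n+'5.png'); pickle.dump(c,open(n+'5.pkl','wb'))
    for x in(-.12,-.06,.06,.12): print(n,x,w2px(c,MAT*[1,1,0]+a*x+up*.103).round(1))
A=cv2.imread('pics/scene5.png')[140:290,130:330]; B=cv2.imread('pics/top5.png')[215:365,400:600]
cv2.imwrite('pics/z5.png',cv2.resize(np.vstack([A,B]),None,fx=2,fy=2,interpolation=cv2.INTER_CUBIC))
E
```

```text
0.07 [ 0.3  0.4 -2.1]
0.1 [ 0.4 -0.7 -0.4]
0.13 [ 0.9 -0.2 -0.2]
0.16 [ 0.5 -1.5 -0.8]
0.18 [-0.3 -0.7 -0.2]
33.2333 [ 0.05294313  0.02227146 -3.15898826] [ 2.74135133e-05 -2.39683940e-05  1.33475325e-04] 0.014562549146122416 97.71502721356228
scene -0.12 [150.3 183.1]
scene -0.06 [171.1 185.9]
scene 0.06 [214.4 191.9]
scene 0.12 [236.9 195.1]
top -0.12 [566.4 290.1]
top -0.06 [537.8 291. ]
top 0.06 [480.3 292.9]
top 0.12 [451.4 293.9]
```

View pics/z5.png

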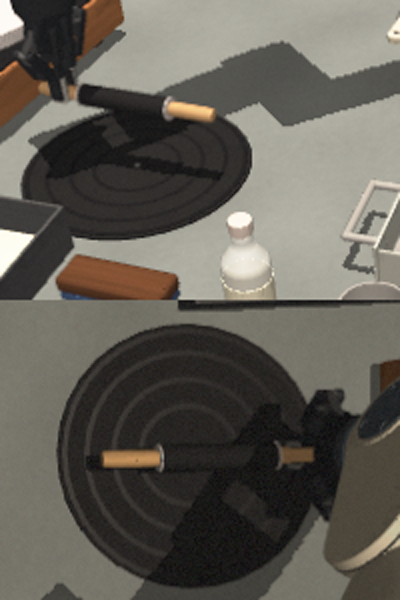

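The roller is level and centred. In the scene view its rear tip is at (237.5,197.5) against (236.9,195.1) predicted, and in the top view at (451,294.5) against (451.4,293.9). It sits about 3 mm low, so I'll raise it slightly and hand in.

```bash
python3 - <<'E'
from h import *
manip.servo_line(manip.get_position()+up*.003,rate=.03); manip.hold(.8)
print(manip.get_time(),abs(manip.get_joint_vel()).max(),manip.get_grip_force()); print(manip.sign_off())
E
```

```text
34.3833 0.0023202737218437517 97.71542913018493
the job is handed in; nothing more can be done
None
```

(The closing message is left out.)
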